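# Slide the loaded top board off the stack into the bench rack

### The job

Three filled loaf tins stand on the top board of a stack on the bakery bench. Slide that board, level and without lifting it, off the stack into the free upper runners of the small steel bench rack, push it gently fully home against the adjustable rear stop bar without ramming it, and let go, with the tins still standing on it. The boards below must stay exactly where they lie, so do not lean hard on the stack, and leave the bowl, jar and scraper alone.

Things in the scene. Friction and masses are not known exactly. Their poses are not given: they have to be found in the camera images.
- rack_seat (a point): Upper level of the bench rack (fixed steel frame, open top): where the centre (half-way up) of the board would lie with its leading edge at the runners' far ends. x points into the rack, the way the board travels; z up. Runner ledges: 5 mm below this point, x = -65 to +135 mm. The stop bar halts the board 0 to 30 mm short of this point. The lower level is already loaded.
- rack_entry (a point): Middle of the open entry between the upper runners' near ends, at the height of the board's centre when home; axes as the seat's. Upright guides stand along the runners, inner faces at y = +-87 mm (2 mm clearance each side of the board), 20 mm above the ledges; before the entry they flare outward over 39 mm, to y = +-102 mm. Posts outside them rise 31 mm above the ledges.
- stop_end (a point): Middle of the runners' far ends at the board's height, 135 mm beyond the seat point; axes as the seat's. The adjustable stop bar (steel, 168 mm wide, 24 mm high, hung from a strap on the guides with two black wing knobs, tops 41 mm above the ledges) is clamped so that its face stands anywhere from 0 to 30 mm before this point, towards the entry. Its setting is not reported: see it or feel for it.
- top_mid (a point): Centre (half-way up) of the top board of the stack: plywood, 270 mm (x) by 170 mm (y) by 10 mm thick (z), 0.23 to 0.38 kg, loose, carrying three tins (0.33 kg together); sliding it takes 3 to 7 N. +x is the leading end, which enters the rack first. At the start its leading edge is 110 to 145 mm short of the runners' entry, its underside about 3 mm above the runner ledges, a little askew to them.
- top_handle (a point): Centre (half-way up) of the top board's handle strip, 123 mm towards -x from the board's centre; axes as the board's. A hand-hole 34 mm (x) by 100 mm (y) right through the board leaves this strip, 24 mm wide (x), along the end edge. The boards below have the same strip and hole right beneath: fingers reaching over 10 mm below the top face take the next board too.
- board_a_mid (a point): Centre (half-way up) of the second board of the stack, directly under the top board: loose, same size and shape, 0.29 kg; must stay.
- board_b_mid (a point): Centre of the third board, loose, the same; must stay.
- board_c_mid (a point): Centre of the fourth board, loose, the same; must stay. Below it lie six more boards, together 60 mm high, that do not move.
- tin0_mid (a point): Point on the centre line, 18 mm above the underside, of the rear (nearest the hand-hole) small loaf tin on the top board: dark steel, 54 mm (x) by 110 mm (y), rim 36 mm high, the loaf rising to 49 mm, 0.11 kg, loose; z up. Some 34 mm of bare board lie between its rim and the hand-hole.
- tin1_mid (a point): Point on the centre line, 18 mm above the underside, of the middle small loaf tin on the top board: dark steel, 54 mm (x) by 110 mm (y), rim 36 mm high, the loaf rising to 49 mm, 0.11 kg, loose; z up.
- tin2_mid (a point): Point on the centre line, 18 mm above the underside, of the front small loaf tin on the top board: dark steel, 54 mm (x) by 110 mm (y), rim 36 mm high, the loaf rising to 49 mm, 0.11 kg, loose; z up.
- bowl: Steel bowl, 170 mm across, 75 mm high, origin at the centre of its underside; a bystander on the side of the rack away from the robot.
- jar: Glass jar with a steel lid, 80 mm across, 110 mm high, origin at the centre of its underside; a bystander on the side of the rack away from the robot.
- scraper: Bench scraper lying flat: steel blade 85 by 120 mm with a wooden handle 22 mm thick along its robot-side edge; origin under the blade's centre at bench level; a bystander beyond the stop end of the rack.
There are look-alikes about, which are no part of the job. What is shaped like the part that bears tin2_mid but pink, white or yellow is not meant.

How it is judged:
At the end, for the whole second after the job is handed in: The top board lies flat on the upper runners, between the guides, its leading edge within 2 mm of the stop bar, and is let go; the three tins stand upright on it; the three loose boards below are within 6 mm of where they were (x of top_mid in the frame of rack_stop between -0.137 and -0.132 m and y of top_mid in the frame of rack_seat between -0.005 and 0.005 m and z of top_mid in the frame of rack_seat between -0.003 and 0.003 m and angle between top_mid's own z axis and vertical below 0.03 rad and angle between the x axis of top_mid and the x axis of rack_seat, either way round below 0.04 rad and z of tin0_mid in the frame of top_mid between 0.018 and 0.028 m and angle between each of tin0_mid, tin1_mid, tin2_mid's own z axis and vertical below 0.1 rad and z of tin1_mid in the frame of top_mid between 0.018 and 0.028 m and z of tin2_mid in the frame of top_mid between 0.018 and 0.028 m and distance of each of board_a_mid, board_b_mid, board_c_mid from where it was at the start of the episode below 0.006 m); the robot touches nothing.
It fails at once if a board below is dragged or shifted by more than 6 mm (distance of any of board_a_mid, board_b_mid, board_c_mid from where it was at the start of the episode above 0.006 m).
It fails at once if the board is rammed into the rear stop (more than 20 N) (contact force between board_top and rack_stop above 20 N).
It fails at once if the stack is leant on (more than 40 N between the top board and the next) (contact force between board_top and board_a above 40 N).
It fails at once if the board is lifted instead of slid (centre more than 15 mm above its seat height) or tipped by more than 7 degrees (z of top_mid in the frame of rack_seat above 0.015 m or angle between top_mid's own z axis and vertical above 0.12 rad).
It fails at once if the bowl, jar or scraper is moved by more than 20 mm (distance of any of bowl, jar, scraper from where it was at the start of the episode above 0.02 m).
It also fails if it takes over 61 s, if anything falls off the work surface, if the arm or the gripper's body presses on something with over 40 N, if the wrist force passes 120 N, or if a joint passes its speed limit or range.

### The arm

A 7-joint arm with a two-finger parallel gripper is mounted at the origin on the work surface. World frame = base frame: x ahead of the robot, y to its left, z up, the work surface at z = 0. Lengths are in m, angles in rad, forces in N, time in s.
With the tool pointing down it reaches from about 0.425 to 0.875 m from the base axis. Payload 4.7 kg.
Tool frame: the origin (TCP) lies midway between the tips of the shut fingers; the grasp point (between the pads) lies 19 mm behind it; z points along the fingers, x is the direction in which the jaws open and shut, and the axes are right-handed (so a half turn about z gives the same grasp; the last joint's range is limited). The gripper opens to 85 mm and grips with 20 to 120 N. Pads are 22 mm wide; open, the fingers measure 114 mm over their backs; the gripper's body (76 mm by 85 mm) begins 54 mm behind the grasp point. The pads swing forward as they close: fully open they stand 13 mm farther back than shut.
Start: joints at [-1.275, 0.321, -0.07, 1.45, 0.023, 1.371, -0.057], TCP at [0.181, 0.624, 0.231] pointing down, gripper open.
Joint ranges: [-2.86, 2.86], [-0.3, 2.09], [-1.38, 1.24], [0.06, 2.45], [-1.56, 4.7], [0.09, 2.05], [-2.69, 2.69]. Speed limits (rad/s): [2.57, 2.57, 3.14, 3.14, 3.14, 3.14, 3.14].

### API

Orientations are given as [roll, pitch, yaw] about the fixed x, y, z axes, in that order (R = Rz(yaw) Ry(pitch) Rx(roll)).
In Python, from rig import robot gives the robot as it stands.
- The arm moves only by the shell command python3 -m jog 'ROWS' [FORCE]. ROWS is JSON, a list of rows, each a list of 5 numbers: the shift along the tool's x, y, z in mm, then the turn about the tool's z in degrees, then the closure in counts, from 0 (fully open) to 255 (shut). In form: [[dx, dy, dz, spin, fingers], ...]. A call has exactly 10 rows; each row is the pose to reach, as a shift and turn from the pose measured when the call began, along the tool's axes at that moment; what a row does not reach only later rows make up. A row lasts 1/12 s, in which the tool goes at most 41.7 mm and 7.16 degrees, less where a joint would pass 70% of its speed; a pose out of reach is approached as far as the arm can. A call with a gripper value outside its range is refused whole. The fingers move at their own pace and stop on an object; FORCE is the grip in N (left out, the last holds). Time passes only in rows, so rows that repeat a pose let the fingers close, or fill a call up. It gives the time, the measured TCP pose, the force and the opening at its end, in the units of the state.
- robot.state(): the state, without advancing time (a new reading comes with each control period).
- robot.capture(name): name is "side" or "top"; returns the picture (400x640x3 uint8, red, green, blue); there is no depth.
- robot.camera_params(name): a dict with "mtx" (3x3 intrinsics, pixels), "dist" ([k1, k2, p1, p2, k3] as OpenCV has them; the pictures are not rectified), "xyz" and "attitude" of the camera in the world. Camera axes: x right, y up, looking along -z (the intrinsics and any distortion apply to the point x, -y, -z); pixel columns grow to the right and rows downward; lengths in m; the calibration is good to about 2 mm. A picture is of the moment at which its call begins. camera_params takes no time and is no camera call.
- robot.hand_in(): hands the job in, once; it reports no verdict.
The state is a dict: "t": time; "joint_positions": joint angles; "joint_vel": joint speeds; "joint_efforts": joint torques, N m; "eef_pos": TCP position; "tool_rot": TCP orientation; "wrist_force": force on the tool from outside, world axes, zero at the start; "moment": the same for the moment, N m; "grip_width": finger opening in m.
Only numpy, scipy, OpenCV 4.12 (cv2) and the standard library are available. Lean on these libraries where they do the work, as an engineer would, in place of code of your own. Each camera call takes 0.05 s, during which the arm holds its last target.

## Working session

There is one attempt and no reset: what is moved stays moved. The work goes in short steps, Python scripts to look and compute and a shell command to move; the robot and the scene stay as the last step left them, time stands still between calls to the robot, and variables do not carry over. Pictures are saved under pics/ and viewed, and the job is handed in when it is done.

```bash
ls; mkdir -p pics; python3 - <<'E'
from rig import robot
import cv2
s=robot.state()
for k,v in s.items(): print(k,v)
for n in ("side","top"):
    im=robot.capture(n); cv2.imwrite(f"pics/{n}0.png",im[:,:,::-1]); print(n,robot.camera_params(n))
E
```

```text
pics
t 0.0
joint_positions [-1.2748927   0.32185322 -0.07008766  1.45171608  0.02257669  1.3708043
 -0.05693959]
joint_vel [ 0.00102951  0.00030474 -0.00078763  0.00049703  0.00136513 -0.00065178
 -0.00076391]
joint_efforts [-6.20134915e-05 -4.93585217e+01 -3.82196344e-01 -3.14338982e+01
  1.30673207e-02  1.14308335e-02 -8.13868269e-06]
eef_pos [0.18063998 0.62381122 0.23018328]
tool_rot [3.14151565e+00 1.99260907e-03 1.28898264e+00]
wrist_force [ 0.06645412 -0.18447424  0.09576368]
moment [-0.02599917 -0.01347025  0.00546783]
grip_width 0.08523630456841373
side {'mtx': array([[431.39137053,   0.        , 320.92094417],
       [  0.        , 431.39137053, 201.05680757],
       [  0.        ,   0.        ,   1.        ]]), 'dist': array([0.03118754, 0.        , 0.        , 0.        , 0.        ]), 'xyz': array([0.50141993, 1.03319454, 0.67854753]), 'attitude': array([ 1.07980481,  0.01577221, -3.11764148])}
top {'mtx': array([[408.44219861,   0.        , 327.08019048],
       [  0.        , 408.44219861, 194.1034703 ],
       [  0.        ,   0.        ,   1.        ]]), 'dist': array([-0.03815135,  0.        ,  0.        ,  0.        ,  0.        ]), 'xyz': array([ 0.40768239, -0.01601866,  1.23379545]), 'attitude': array([ 1.17026179e-01,  3.08058363e-04, -1.55462611e+00])}
```

View pics/side0.png

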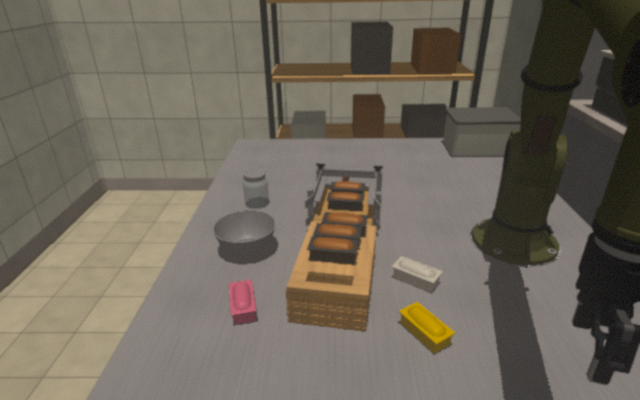

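View pics/top0.png

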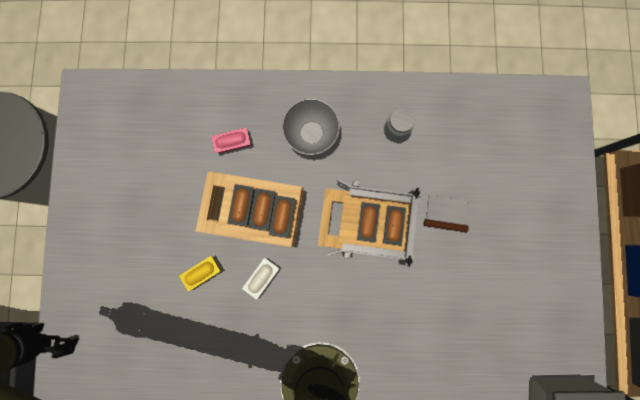

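```bash
cat > h.py <<'E'
import numpy as np, cv2
from scipy.spatial.transform import Rotation as Ro
from rig import robot
def cam(n):
    p=robot.camera_params(n); R=Ro.from_euler('xyz',p['attitude']).as_matrix(); return p,R
def ray(n,uv):
    p,R=cam(n); q=cv2.undistortPoints(np.array(uv,float).reshape(-1,1,2),p['mtx'],p['dist']).reshape(-1,2)
    d=np.c_[q[:,0],-q[:,1],-np.ones(len(q))]@R.T
    return p['xyz'],d
def plane(n,uv,z):
    o,d=ray(n,uv); return o+d*((z-o[2])/d[:,2])[:,None]
def proj(n,P):
    p,R=cam(n); c=(np.array(P,float).reshape(-1,3)-p['xyz'])@R; c=c*[1,-1,-1]
    return cv2.projectPoints(c.reshape(-1,1,3),np.zeros(3),np.zeros(3),p['mtx'],p['dist'])[0].reshape(-1,2)
E
python3 - <<'E'
import cv2
im=cv2.imread('pics/top0.png')
a=im[160:270,190:320]; cv2.imwrite('pics/t0a.png',cv2.resize(a,None,fx=6,fy=5.4545,interpolation=cv2.INTER_CUBIC)[:600])
a=im[170:270,310:440]; cv2.imwrite('pics/t0b.png',cv2.resize(a,None,fx=6,fy=6,interpolation=cv2.INTER_CUBIC))
s=cv2.imread('pics/side0.png')[155:330,270:400]; cv2.imwrite('pics/s0a.png',cv2.resize(s,None,fx=3.4,fy=3.4,interpolation=cv2.INTER_CUBIC))
E
```

```text
(no output)
```

View pics/t0a.png

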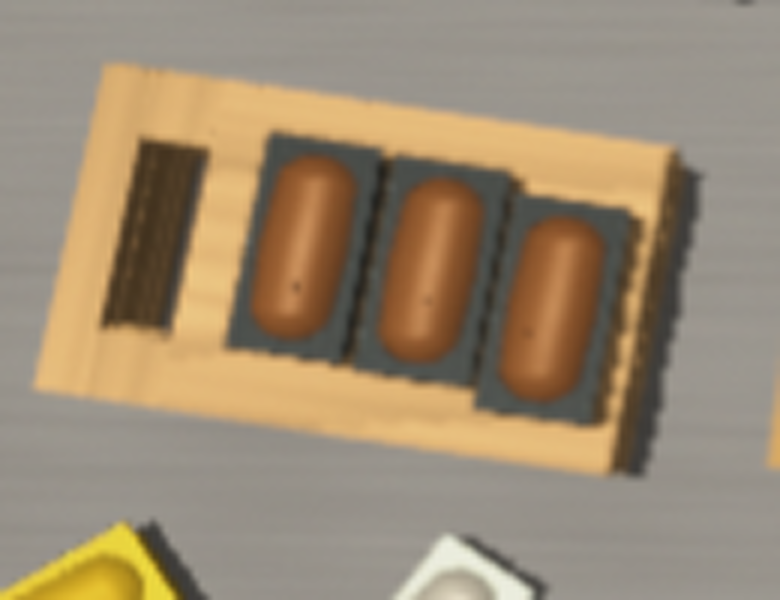

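View pics/t0b.png

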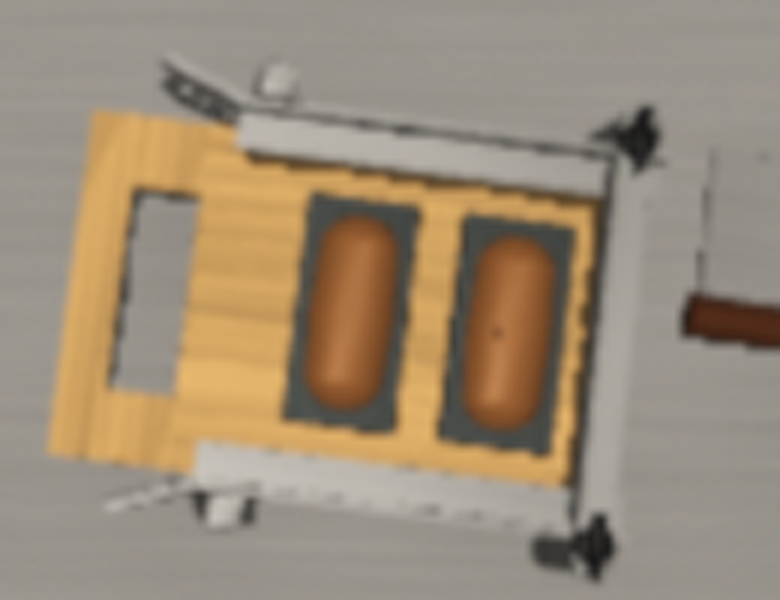

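View pics/s0a.png

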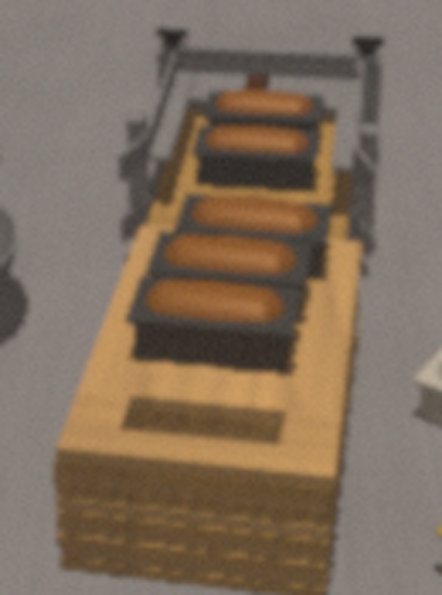

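```bash
python3 - <<'E'
from h import *
a=np.array([(103,65),(35,388),(675,148),(608,474),(140,140),(210,147),(103,326),(172,332)],float)
uv=np.c_[(a[:,0]+.5)/6-.5+190,(a[:,1]+.5)/(600/110)-.5+160]
P=plane('top',uv,0.10); print(P.round(4))
print(np.linalg.norm(P[0]-P[1]),np.linalg.norm(P[2]-P[3]),np.linalg.norm(P[0]-P[2]),np.linalg.norm(P[1]-P[3]))
c=P[:4].mean(0); dx=(P[2]+P[3]-P[0]-P[1]); dy=P[0]+P[2]-P[1]-P[3]
print('board c',c,'yaw',np.degrees(np.arctan2(dx[1],dx[0])),np.degrees(np.arctan2(dy[1],dy[0]))-90, 'hole',P[4:].mean(0))
b=np.array([(240,110),(610,152),(247,152),(605,192),(200,440),(577,487),(195,485),(572,528),(165,65),(110,508),(612,155),(645,160),(580,530),(610,530),(45+48,112),(48,455)],float)
uv=(b+.5)/6-.5+[310,170]
for z in (0.087,0.107,.112): print(z);print(plane('top',uv,z).round(4))
a=np.array([(55,450),(338,478),(361,240),(135,235)])
uv=(a+.5)/3.4-.5+[270,155]; print(plane('side',uv,.1))
E
```

```text
[[0.5997 0.3272 0.1   ]
 [0.4326 0.3505 0.1   ]
 [0.5606 0.0568 0.1   ]
 [0.394  0.0838 0.1   ]
 [0.5608 0.3078 0.1   ]
 [0.5577 0.2746 0.1   ]
 [0.4647 0.3204 0.1   ]
 [0.4622 0.288  0.1   ]]
0.16868673211169377 0.1688157818222399 0.2731853163922627 0.2695339268588994
board c [0.49673528 0.2045982  0.1       ] yaw -98.23252415971605 -98.56700953039827 hole [0.51137094 0.29769843 0.1       ]
0.087
[[ 0.5612 -0.0769  0.087 ]
 [ 0.544  -0.2518  0.087 ]
 [ 0.5412 -0.0804  0.087 ]
 [ 0.525  -0.2493  0.087 ]
 [ 0.4061 -0.0599  0.087 ]
 [ 0.3871 -0.2353  0.087 ]
 [ 0.3853 -0.0578  0.087 ]
 [ 0.3681 -0.2329  0.087 ]
 [ 0.582  -0.0412  0.087 ]
 [ 0.3741 -0.0185  0.087 ]
 [ 0.5426 -0.2527  0.087 ]
 [ 0.5405 -0.2683  0.087 ]
 [ 0.3673 -0.2366  0.087 ]
 [ 0.3675 -0.2506  0.087 ]
 [ 0.5591 -0.0076  0.087 ]
 [ 0.398   0.0107  0.087 ]]
0.107
[[ 0.5585 -0.0759  0.107 ]
 [ 0.5416 -0.2477  0.107 ]
 [ 0.5389 -0.0793  0.107 ]
 [ 0.523  -0.2452  0.107 ]
 [ 0.4061 -0.0591  0.107 ]
 [ 0.3874 -0.2315  0.107 ]
 [ 0.3857 -0.0571  0.107 ]
 [ 0.3688 -0.2291  0.107 ]
 [ 0.579  -0.0408  0.107 ]
 [ 0.3747 -0.0185  0.107 ]
 [ 0.5402 -0.2486  0.107 ]
 [ 0.5382 -0.2639  0.107 ]
 [ 0.368  -0.2328  0.107 ]
 [ 0.3682 -0.2465  0.107 ]
 [ 0.5564 -0.0077  0.107 ]
 [ 0.3982  0.0102  0.107 ]]
0.112
[[ 0.5578 -0.0756  0.112 ]
 [ 0.541  -0.2466  0.112 ]
 [ 0.5383 -0.079   0.112 ]
 [ 0.5224 -0.2442  0.112 ]
 [ 0.4061 -0.0589  0.112 ]
 [ 0.3875 -0.2305  0.112 ]
 [ 0.3858 -0.0569  0.112 ]
 [ 0.369  -0.2282  0.112 ]
 [ 0.5782 -0.0407  0.112 ]
 [ 0.3748 -0.0185  0.112 ]
 [ 0.5397 -0.2475  0.112 ]
 [ 0.5376 -0.2628  0.112 ]
 [ 0.3682 -0.2318  0.112 ]
 [ 0.3683 -0.2455  0.112 ]
 [ 0.5558 -0.0077  0.112 ]
 [ 0.3983  0.0101  0.112 ]]
[[0.60025175 0.32911354 0.1       ]
 [0.4299335  0.35379876 0.1       ]
 [0.39249158 0.08370862 0.1       ]
 [0.56346779 0.07612136 0.1       ]]
```

```bash
cat >> h.py <<'E'
def delta(x,y,z,yawdeg):
    s=robot.state(); R=Ro.from_euler('xyz',s['tool_rot']).as_matrix()
    d=R.T@(np.array([x,y,z])-s['eef_pos'])*1000
    a=np.degrees(s['tool_rot'][2]); sp=-(yawdeg-a)
    print('tool d',d.round(1),'spin',round((sp+180)%360-180,2),'pos',s['eef_pos'].round(4),'rpy',np.degrees(s['tool_rot']).round(2),'F',s['wrist_force'].round(2),'M',s['moment'].round(2),'w',round(s['grip_width'],4),'t',round(s['t'],2))
E
python3 -c "
from h import *
delta(.5145,.327,.17,81.6)"
```

```text
tool d [-192.2  403.2   60.7] spin -7.74 pos [0.1806 0.6239 0.2303] rpy [1.7999e+02 1.0000e-01 7.3860e+01] F [0.45 0.44 0.47] M [0.03 0.01 0.05] w 0.0857 t 0.1
```

```bash
python3 -m jog '[[-15,30,0,0,0],[-33,70,0,-1,30],[-51,108,0,-2,60],[-69,145,0,-3,90],[-87,182,0,-4,130],[-105,220,0,-5,130],[-122,257,0,-6,130],[-140,294,0,-7,130],[-155,325,10,-7.7,130],[-170,356,20,-7.7,130]]' 40
python3 -c "
from h import *
delta(.5145,.327,.17,81.6)"
```

```text
t: 0.93
eef_pos: [0.4772, 0.3597, 0.2108]
tool_rot: [3.141, 0.001, 1.423]
wrist_force: [1.0, 0.0, 0.8]
grip_width: 0.0421
tool d [-26.8  41.7  40.9] spin -0.09 pos [0.4772 0.3597 0.2108] rpy [1.7995e+02 5.0000e-02 8.1510e+01] F [1.04 0.02 0.75] M [0.02 0.01 0.02] w 0.0421 t 0.93
```

```bash
python3 -m jog '[[-10,14,10,0,130],[-20,28,20,0,130],[-26.8,41.7,35,0,130],[-26.8,41.7,50,0,130],[-26.8,41.7,65,0,130],[-26.8,41.7,80,0,130],[-26.8,41.7,85,0,130],[-26.8,41.7,85,0,130],[-26.8,41.7,85,0,130],[-26.8,41.7,85,0,130]]'
python3 - <<'E'
from h import *
delta(.5145,.327,.0925,81.6)
for n,(y0,y1,x0,x1) in dict(top=(160,260,185,315),side=(200,330,250,400)).items():
    im=robot.capture(n)[:,:,::-1]; cv2.imwrite(f'pics/{n}1.png',cv2.resize(im[y0:y1,x0:x1],None,fx=4.5,fy=4.5,interpolation=cv2.INTER_CUBIC))
E
```

```text
t: 1.77
eef_pos: [0.515, 0.3274, 0.127]
tool_rot: [3.14, -0.0, 1.423]
wrist_force: [0.4, 0.1, -0.0]
grip_width: 0.0422
tool d [-0.4 -0.5 34.5] spin -0.08 pos [0.515  0.3274 0.127 ] rpy [ 1.7989e+02 -1.0000e-02  8.1520e+01] F [ 0.37  0.09 -0.04] M [-0.01 -0.06  0.07] w 0.0422 t 1.77
```

View pics/top1.png

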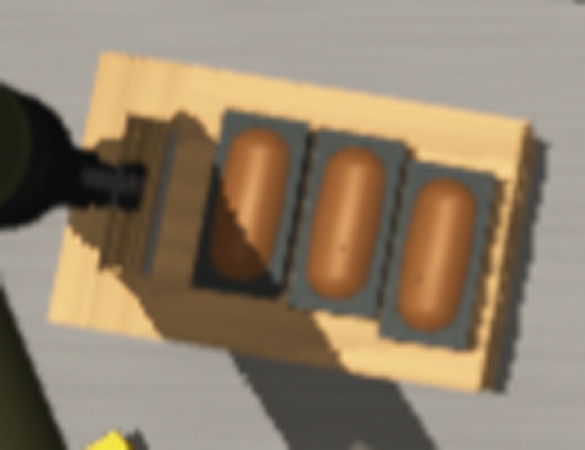

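View pics/side1.png

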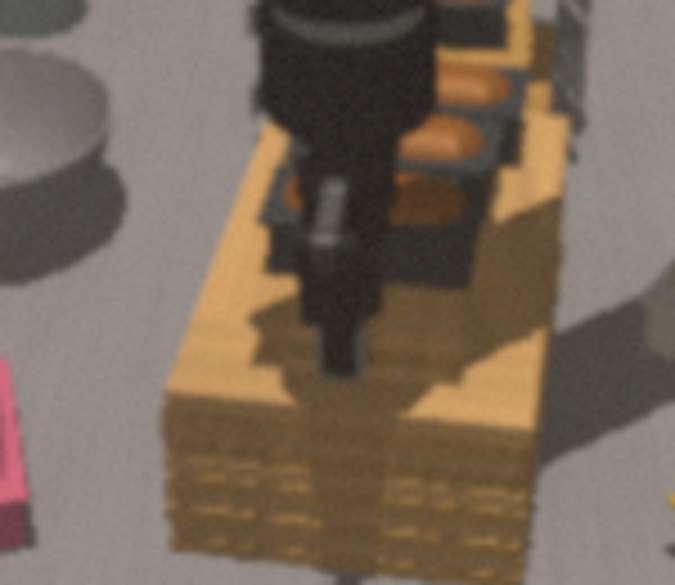

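The rear finger hangs just outside the board's end edge (side crop 340,378). The other finger is above the hand-hole (top crop 130,185). I'll go down slowly.

```bash
python3 -m jog '[[-0.4,-0.5,5,0,130],[-0.4,-0.5,10,0,130],[-0.4,-0.5,14,0,130],[-0.4,-0.5,18,0,130],[-0.4,-0.5,22,0,130],[-0.4,-0.5,26,0,130],[-0.4,-0.5,29,0,130],[-0.4,-0.5,31,0,130],[-0.4,-0.5,33,0,130],[-0.4,-0.5,33.5,0,130]]'
python3 -c "
from h import *
delta(.5145,.327,.0925,81.6)"
```

```text
t: 2.7
eef_pos: [0.5145, 0.327, 0.0932]
tool_rot: [3.14, -0.0, 1.423]
wrist_force: [0.1, -0.6, 0.1]
grip_width: 0.0421
tool d [0.  0.  0.7] spin -0.08 pos [0.5145 0.327  0.0932] rpy [ 1.7989e+02 -1.0000e-02  8.1520e+01] F [ 0.07 -0.58  0.07] M [-0.    0.02 -0.01] w 0.0421 t 2.7
```

```bash
python3 -m jog '[[0,0,1,0,140],[0,0,1,0,150],[0,0,1,0,160],[0,0,1,0,170],[0,0,1,0,175],[0,0,1,0,180],[0,0,1,0,190],[0,0,1,0,200],[0,0,1,0,200],[0,0,1,0,200]]' 50
python3 - <<'E'
from h import *
delta(.5145,.327,.0925,81.6)
for n,(y0,y1,x0,x1) in dict(top=(160,270,190,430),side=(160,330,250,400)).items():
    im=robot.capture(n)[:,:,::-1]; cv2.imwrite(f'pics/{n}2.png',cv2.resize(im[y0:y1,x0:x1],None,fx=3.3,fy=3.3,interpolation=cv2.INTER_CUBIC)); cv2.imwrite(f'pics/{n}2f.png',im)
E
```

```text
t: 3.53
eef_pos: [0.5146, 0.3272, 0.0927]
tool_rot: [3.139, -0.001, 1.423]
wrist_force: [-0.8, 0.4, 2.3]
grip_width: 0.0226
tool d [-0.2 -0.1  0.2] spin -0.07 pos [0.5146 0.3272 0.0927] rpy [ 1.7987e+02 -4.0000e-02  8.1530e+01] F [-0.77  0.42  2.33] M [-0.    0.17 -0.01] w 0.0226 t 3.53
```

View pics/top2.png

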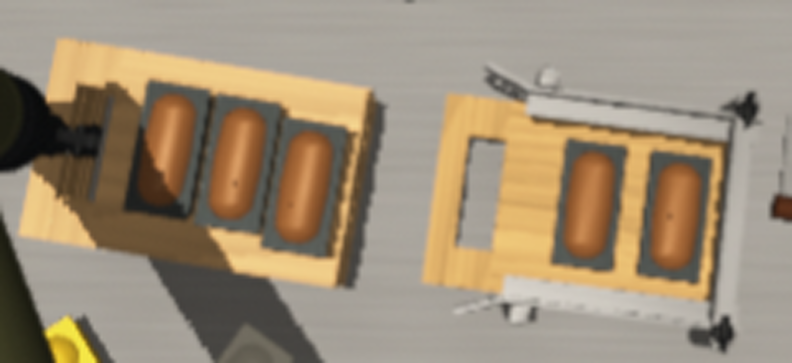

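View pics/side2.png

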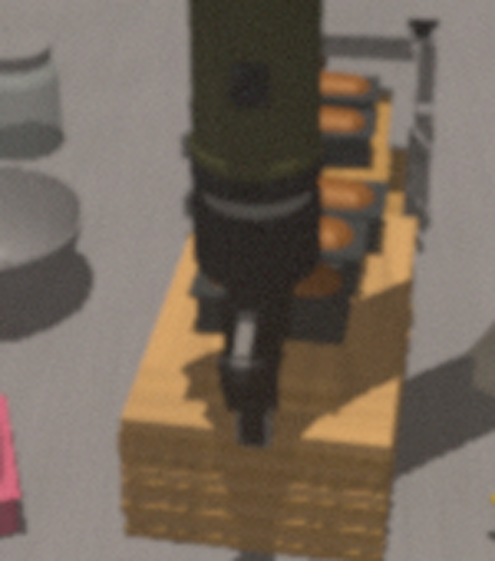

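```bash
python3 - <<'E'
from h import *
im=cv2.cvtColor(cv2.imread('pics/top2f.png'),cv2.COLOR_BGR2GRAY).astype(np.float32)
u=np.array([np.cos(np.radians(-95.7)),np.sin(np.radians(-95.7)),0]); v=np.array([-u[1],u[0],0])
e=np.array([.4721,-.0665,.107])
ts=np.arange(-.11,.1101,.001)
for z in (.107,):
  prof=[]
  for s in np.arange(-.03,.201,.01):
    P=e+s*u+ts[:,None]*v; P[:,2]=z
    q=proj('top',P).astype(np.float32)
    prof.append(cv2.remap(im,q[:,0].reshape(1,-1),q[:,1].reshape(1,-1),cv2.INTER_LINEAR)[0])
  prof=np.array(prof)
print('lat mm',list(range(-110,-60,2)))
for s,p in zip(range(-30,201,10),prof): print(s,p[0:50:2].astype(int))
print('lat mm',list(range(62,110,2)))
for s,p in zip(range(-30,201,10),prof): print(s,p[172:220:2].astype(int))
cv2.imwrite('pics/rect.png',cv2.resize(prof.astype(np.uint8),None,fx=3,fy=12))
E
```

```text
lat mm [-110, -108, -106, -104, -102, -100, -98, -96, -94, -92, -90, -88, -86, -84, -82, -80, -78, -76, -74, -72, -70, -68, -66, -64, -62]
-30 [160 161 161 162 164 167 174 170 161 152 157 160 160 160 166 174 181 184
 184 184 185 185 186 186 187]
-20 [160 160 160 160 160 161 164 169 174 172 168 161 161 163 169 176 179 180
 181 180 178 177 177 178 178]
-10 [160 159 160 160 160 159 158 152 151 155 164 156 148 146 162 173 180 185
 187 186 183 179 182 186 189]
0 [160 159 159 156 149 138 124 109  95  88 111 156 184 198 205 209 208 207
 206 205 204 200 195 190 190]
10 [161 157 156 177 194 203 202 200 198 190 168 175 187 199 203 207 210 210
 208 207 205 200 195 191 189]
20 [164 161 155 152 150 148 150 156 166 173 175 176 175 186 198 207 208 207
 206 205 204 199 194 189 189]
30 [165 164 162 160 155 152 151 151 155 154 159 177 187 193 198 205 207 206
 206 203 196 189 186 188 190]
40 [166 166 163 162 162 162 161 159 159 162 174 180 184 191 200 205 206 205
 203 202 202 198 193 190 189]
50 [166 167 166 164 163 163 163 161 160 164 174 187 194 198 201 205 205 203
 201 200 193 188 187 188 189]
60 [1
[... 3465 characters left out ...]
 165 178 180 180 178 174 152 127 107 135 155 166 165 164
 164 164 164 163 163 163]
150 [106  93 118 149 172 177 178 177 176 173 159 129 122 133 157 163 165 164
 164 164 164 165 163 163]
160 [101  99 119 149 166 174 176 176 174 169 156 133 119 138 150 156 157 161
 163 164 164 165 165 164]
170 [ 77  80 109 132 147 150 150 152 155 156 142 118 116 124 126 102  83  84
 105 130 148 160 165 165]
180 [163 163 165 167 166 166 165 162 159 157 154 141 116  85  59  47  42  41
  60  86 119 133 144 155]
190 [170 168 169 170 172 173 172 169 161 136 107  82  67  57  48  41  36  34
  36  46  61  71  74  80]
200 [164 164 164 164 165 166 166 165 164 163 159 150 152 158 163 162 161 160
 160 161 162 164 165 165]
```

```bash
python3 -c "
from h import *
delta(.5048,.2458,.0927,84.15)"
```

```text
tool d [-82.    2.3  -0.1] spin -2.62 pos [0.5146 0.3272 0.0926] rpy [ 1.7987e+02 -4.0000e-02  8.1530e+01] F [-0.62  0.5   3.01] M [ 0.    0.2  -0.02] w 0.0218 t 3.63
```

```bash
python3 -m jog '[[-3,0,0,0,200],[-8,0,0,-0.2,200],[-16,0.3,0,-0.6,200],[-27,0.6,0,-1,200],[-39,1,0,-1.4,200],[-51,1.4,0,-1.8,200],[-62,1.8,0,-2.2,200],[-72,2.1,0,-2.5,200],[-79,2.3,0,-2.6,200],[-82,2.3,0,-2.6,200]]'
python3 - <<'E'
from h import *
delta(.5048,.2458,.0927,84.15)
for n,(y0,y1,x0,x1) in dict(top=(160,270,190,430),side=(160,330,250,400)).items():
    im=robot.capture(n)[:,:,::-1]; cv2.imwrite(f'pics/{n}3.png',cv2.resize(im[y0:y1,x0:x1],None,fx=3.3,fy=3.3,interpolation=cv2.INTER_CUBIC)); cv2.imwrite(f'pics/{n}3f.png',im)
E
```

```text
t: 4.47
eef_pos: [0.5049, 0.2439, 0.0926]
tool_rot: [3.139, -0.0, 1.467]
wrist_force: [0.8, 4.4, -0.4]
grip_width: 0.0223
tool d [ 1.8 -0.3 -0.1] spin -0.12 pos [0.5049 0.2439 0.0926] rpy [ 1.7987e+02 -1.0000e-02  8.4030e+01] F [ 0.84  4.38 -0.36] M [ 0.88 -0.12  0.04] w 0.0223 t 4.47
```

View pics/top3.png

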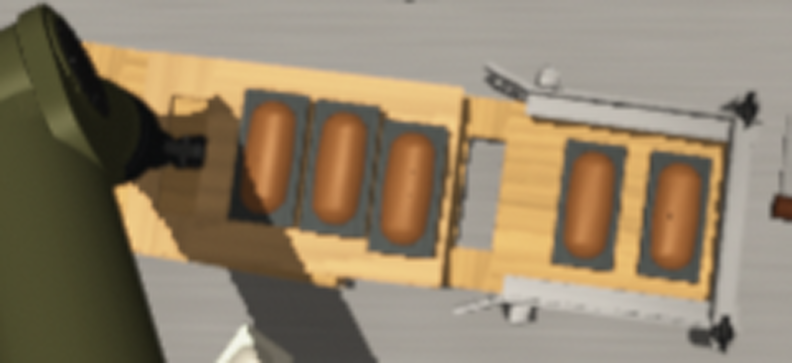

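View pics/side3.png

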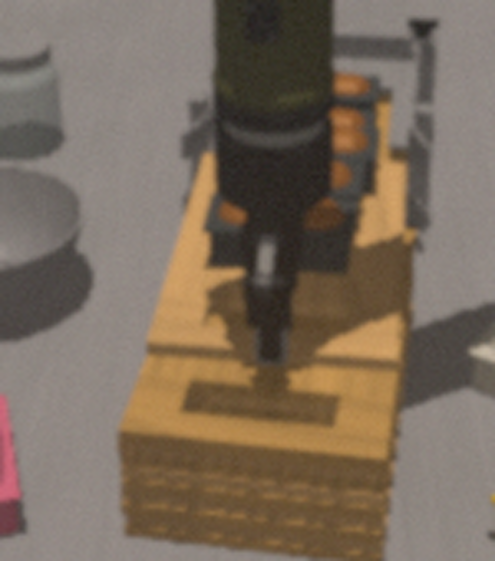

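The board slides at about 4.4 N and the second board has not moved. Next I measure the board's side edges in the rack frame.

```bash
cat > prof.py <<'E'
from h import *
import sys
def run(f,yaw=-95.85,e=(.4728,-.0666)):
    im=cv2.cvtColor(cv2.imread(f),cv2.COLOR_BGR2HSV)[:,:,1].astype(np.float32)
    u=np.array([np.cos(np.radians(yaw)),np.sin(np.radians(yaw))]); v=np.array([-u[1],u[0]])
    ts=np.arange(-.105,.1051,.0005); E=np.array(e)
    def samp(P,z):
        q=proj('top',np.c_[P,np.full(len(P),z)]).astype(np.float32)
        return cv2.remap(im,q[:,0].reshape(1,-1),q[:,1].reshape(1,-1),cv2.INTER_LINEAR)[0]
    def cross(ss,z,rng):
        for s in ss:
            p=samp(E+s*u+ts[:,None]*v,z); o=[]
            for lo,hi in rng:
                m=(ts>=lo)&(ts<=hi); g=np.convolve(p,np.ones(5)/5,'same'); a=g[m]; thr=(a[:3].mean()+a[-3:].mean())/2
                i=np.argmax((a[:-1]-thr)*(a[1:]-thr)<=0); t=ts[m]; o.append(round(1000*(t[i]+.00025),1)); o.append((int(a[0]),int(a[-1])))
            print(int(s*1000),o)
    return samp,cross,E,u,v
E
python3 - <<'E'
from prof import *
samp,cross,E,u,v=run('pics/top3f.png')
print('board'); cross(np.arange(-.17,-.065,.01),.100,[(.075,.1),(-.1,-.07)])
# leading edge
ss=np.arange(-.1,.0,.002)
for l in(-.07,-.05,.07): print(l,list(zip((ss*1000).astype(int),samp(E+ss[:,None]*u+l*v,.1).astype(int)))[10:35])
print('lower board at z?'); 
E
```

```text
board
-170 [np.float64(86.8), (110, 18), np.float64(-93.2), (19, 117)]
-160 [np.float64(86.8), (110, 18), np.float64(-94.2), (19, 117)]
-150 [np.float64(86.8), (109, 19), np.float64(-95.7), (18, 116)]
-139 [np.float64(86.8), (111, 20), np.float64(-95.2), (21, 116)]
-129 [np.float64(86.8), (110, 20), np.float64(-87.2), (19, 112)]
-119 [np.float64(86.8), (111, 18), np.float64(-85.2), (20, 112)]
-109 [np.float64(86.3), (111, 18), np.float64(-85.2), (19, 111)]
-99 [np.float64(86.8), (112, 18), np.float64(-85.2), (19, 110)]
-89 [np.float64(86.3), (112, 20), np.float64(-85.2), (20, 111)]
-79 [np.float64(86.3), (112, 18), np.float64(-85.2), (18, 110)]
-69 [np.float64(86.8), (112, 19), np.float64(-85.2), (19, 110)]
-0.07 [(np.int64(-79), np.int64(110)), (np.int64(-77), np.int64(110)), (np.int64(-75), np.int64(110)), (np.int64(-73), np.int64(111)), (np.int64(-71), np.int64(111)), (np.int64(-69), np.int64(111)), (np.int64(-67), np.int64(110)), (np.int64(-65), np.int64(111)), (np.int64(-63), np.int64(111)), (np.int64(-61), np.int64(111)), (np.int64(-59), np.int64(111)), (np.int64(-57), np.int64
[... 1344 characters left out ...]
t64(115)), (np.int64(-71), np.int64(115)), (np.int64(-69), np.int64(116)), (np.int64(-67), np.int64(116)), (np.int64(-65), np.int64(116)), (np.int64(-63), np.int64(115)), (np.int64(-61), np.int64(115)), (np.int64(-59), np.int64(116)), (np.int64(-57), np.int64(118)), (np.int64(-55), np.int64(123)), (np.int64(-53), np.int64(130)), (np.int64(-51), np.int64(137)), (np.int64(-49), np.int64(140)), (np.int64(-47), np.int64(141)), (np.int64(-45), np.int64(139)), (np.int64(-43), np.int64(135)), (np.int64(-41), np.int64(134)), (np.int64(-39), np.int64(133)), (np.int64(-37), np.int64(132)), (np.int64(-35), np.int64(132)), (np.int64(-33), np.int64(132)), (np.int64(-31), np.int64(133))]
lower board at z?
```

```bash
cat >> h.py <<'E'
def along(d,lat=0,z=.0927,yaw=-95.85,ref=(.5049,.2439)):
    u=np.array([np.cos(np.radians(yaw)),np.sin(np.radians(yaw))]); v=np.array([-u[1],u[0]])
    s=robot.state(); q=s['eef_pos'][:2]-ref
    print('now along,lat mm',(q@u*1000).round(2),(q@v*1000).round(2),'F u,v,z',np.array([s['wrist_force'][:2]@u,s['wrist_force'][:2]@v,s['wrist_force'][2]]).round(2))
    P=np.array(ref)+d*u+lat*v; delta(P[0],P[1],z,yaw+180)
E
python3 -c "
from h import *
along(.075,-.0005)"
```

```text
now along,lat mm 0.18 -0.04 F u,v,z [1.74 0.32 2.04]
tool d [-74.8  -0.3   0. ] spin -0.1 pos [0.5048 0.2437 0.0926] rpy [1.7989e+02 9.0000e-02 8.4050e+01] F [ 0.14 -1.77  2.04] M [-0.23  0.12  0.01] w 0.0222 t 4.57
```

```bash
python3 -m jog '[[-3,0,0,0,200],[-9,-0.1,0,-0.1,200],[-18,-0.3,0,-0.1,200],[-28,-0.3,0,-0.1,200],[-38,-0.3,0,-0.1,200],[-48,-0.3,0,-0.1,200],[-57,-0.3,0,-0.1,200],[-65,-0.3,0,-0.1,200],[-71,-0.3,0,-0.1,200],[-74,-0.3,0,-0.1,200]]'
python3 - <<'E'
from h import *
along(.1,-.0005)
for n,(y0,y1,x0,x1) in dict(top=(160,270,190,430),side=(160,330,250,400)).items():
    im=robot.capture(n)[:,:,::-1]; cv2.imwrite(f'pics/{n}4.png',cv2.resize(im[y0:y1,x0:x1],None,fx=3.3,fy=3.3,interpolation=cv2.INTER_CUBIC)); cv2.imwrite(f'pics/{n}4f.png',im)
E
```

```text
t: 5.4
eef_pos: [0.497, 0.1692, 0.093]
tool_rot: [3.139, 0.001, 1.467]
wrist_force: [0.0, 4.3, 1.2]
grip_width: 0.0222
now along,lat mm 75.16 -0.27 F u,v,z [-4.31 -0.43  1.22]
tool d [-24.8  -0.2   0.3] spin -0.07 pos [0.497  0.1692 0.093 ] rpy [1.7987e+02 7.0000e-02 8.4080e+01] F [0.01 4.33 1.22] M [ 1.3  -0.08 -0.06] w 0.0222 t 5.4
```

View pics/top4.png

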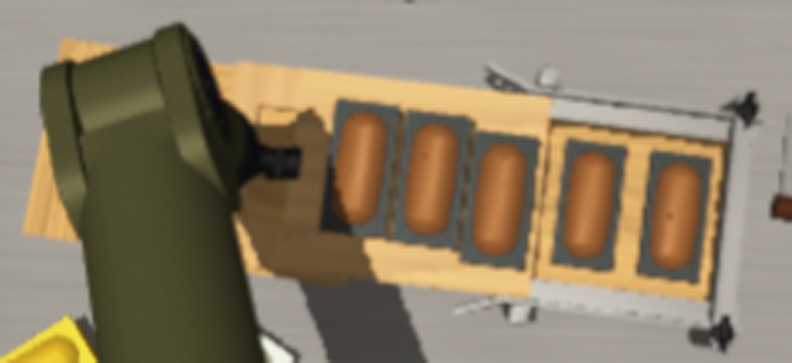

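View pics/side4.png

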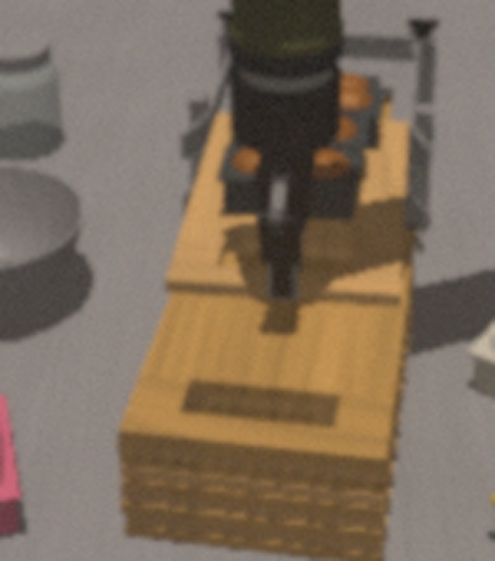

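```bash
python3 - <<'E'
import cv2
im=cv2.imread('pics/top4f.png')
a=im[175:265,290:420]; cv2.imwrite('pics/t4z.png',cv2.resize(a,None,fx=6,fy=6,interpolation=cv2.INTER_CUBIC))
E
```

```text
(no output)
```

View pics/t4z.png

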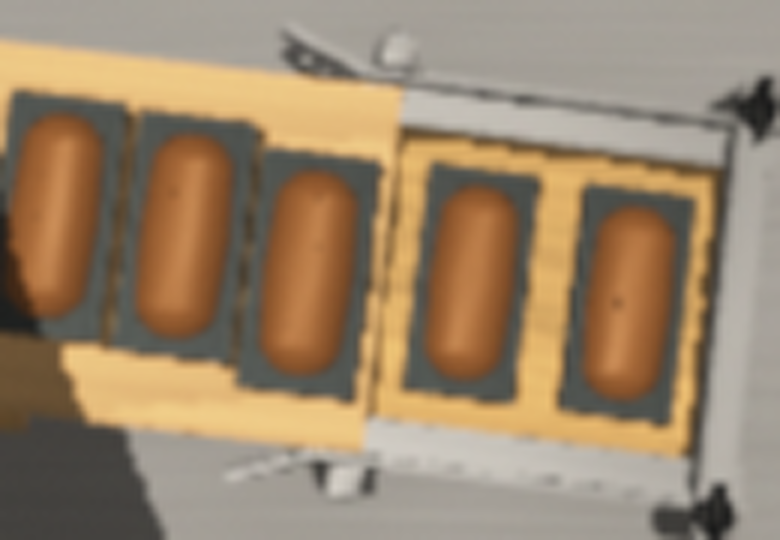

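```bash
python3 -m jog '[[-3,-0.2,0.2,0,200],[-9,-0.4,0.2,-0.1,200],[-18,-0.7,0.3,-0.1,200],[-28,-0.9,0.3,-0.1,200],[-38,-0.9,0.3,-0.1,200],[-48,-0.9,0.3,-0.1,200],[-57,-0.9,0.3,-0.1,200],[-65,-0.9,0.3,-0.1,200],[-71,-0.9,0.3,-0.1,200],[-74,-0.9,0.3,-0.1,200]]'
python3 - <<'E'
from h import *
along(.22,-.0012)
im=robot.capture('top')[:,:,::-1]; cv2.imwrite('pics/top5f.png',im); cv2.imwrite('pics/top5.png',cv2.resize(im[165:270,290:420],None,fx=5.7,fy=5.7,interpolation=cv2.INTER_CUBIC))
E
```

```text
t: 6.33
eef_pos: [0.4885, 0.0948, 0.0929]
tool_rot: [3.139, 0.002, 1.469]
wrist_force: [1.0, 5.2, 3.0]
grip_width: 0.0222
now along,lat mm 149.96 -1.09 F u,v,z [-5.25  0.51  2.98]
tool d [-70.   -0.1   0.3] spin 0.0 pos [0.4885 0.0948 0.0929] rpy [1.7987e+02 1.3000e-01 8.4150e+01] F [1.04 5.17 2.98] M [ 1.64 -0.25 -0.02] w 0.0222 t 6.33
```

View pics/top5.png

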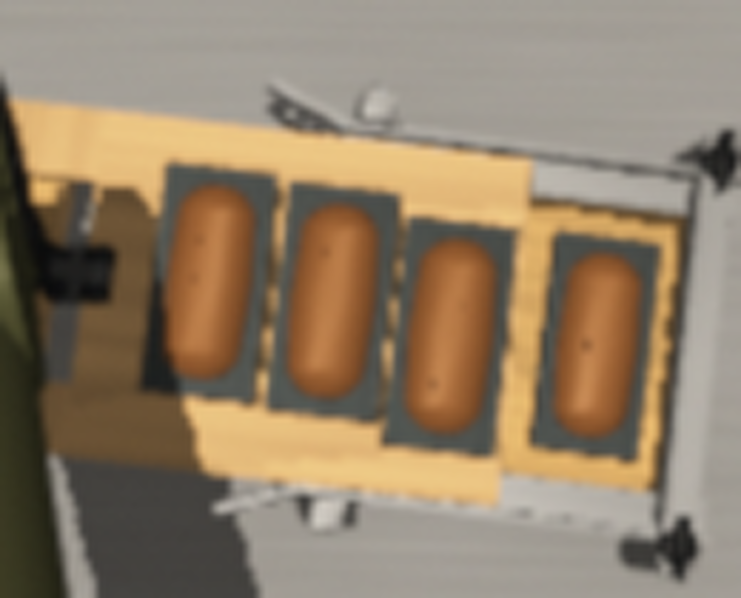

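```bash
python3 -m jog '[[-3,0,0.3,0,200],[-9,0,0.3,0,200],[-16,0,0.3,0,200],[-23,0,0.3,0,200],[-30,0,0.3,0,200],[-36,0,0.3,0,200],[-41,0,0.3,0,200],[-45,0,0.3,0,200],[-48,0,0.3,0,200],[-50,0,0.3,0,200]]'
python3 - <<'E'
from h import *
along(.205,-.0012)
im=robot.capture('top')[:,:,::-1]; cv2.imwrite('pics/top6f.png',im); cv2.imwrite('pics/top6.png',cv2.resize(im[165:270,290:420],None,fx=5.7,fy=5.7,interpolation=cv2.INTER_CUBIC))
im=robot.capture('side')[:,:,::-1]; cv2.imwrite('pics/side6.png',cv2.resize(im[150:310,250:400],None,fx=3.7,fy=3.7,interpolation=cv2.INTER_CUBIC))
E
```

```text
t: 7.22
eef_pos: [0.4829, 0.0438, 0.092]
tool_rot: [3.14, 0.004, 1.468]
wrist_force: [2.5, 2.7, -4.9]
grip_width: 0.022
now along,lat mm 201.32 -1.46 F u,v,z [-2.94  2.23 -4.85]
tool d [-3.7  0.3 -0.7] spin -0.03 pos [0.4829 0.0438 0.092 ] rpy [179.93   0.22  84.12] F [ 2.52  2.69 -4.85] M [ 1.03 -0.6   0.16] w 0.022 t 7.22
```

View pics/top6.png

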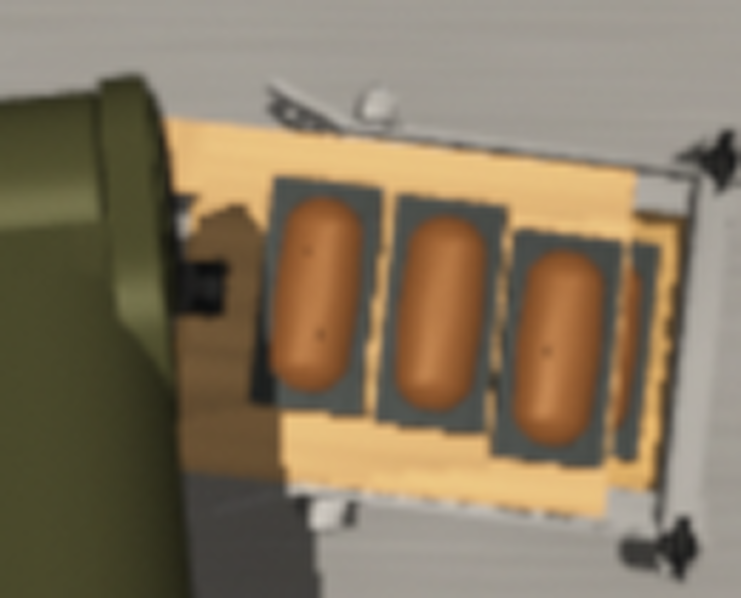

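View pics/side6.png

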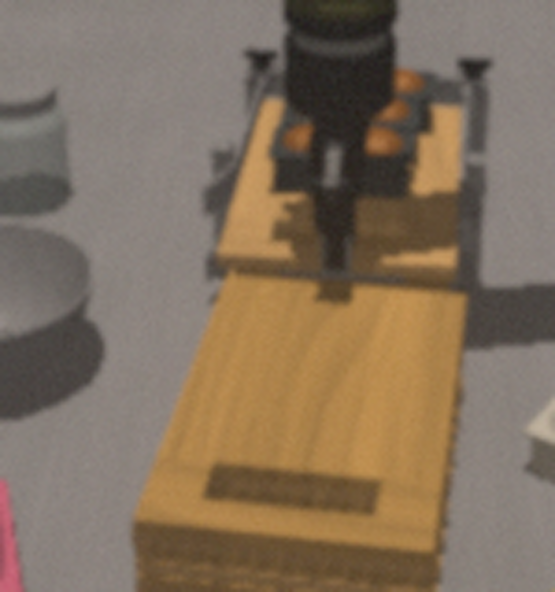

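```bash
python3 -m jog '[[-1,0.6,0.3,0,200],[-2,0.6,0.7,0,200],[-3,0.6,1.1,0,200],[-4,0.6,1.5,0,200],[-5,0.6,1.8,0,200],[-6,0.6,2.1,0,200],[-7,0.6,2.4,0,200],[-7,0.6,2.6,0,200],[-7,0.6,2.6,0,200],[-7,0.6,2.6,0,200]]'
python3 - <<'E'
from h import *
along(.215,-.0008,.0895)
E
```

```text
t: 8.15
eef_pos: [0.4825, 0.0362, 0.0896]
tool_rot: [3.141, 0.005, 1.468]
wrist_force: [-1.2, 1.1, -1.8]
grip_width: 0.0222
now along,lat mm 208.91 -1.07 F u,v,z [-1.02 -1.36 -1.81]
tool d [-6.1  0.3  0.1] spin -0.06 pos [0.4825 0.0362 0.0896] rpy [179.96   0.27  84.09] F [-1.25  1.15 -1.81] M [0.44 0.17 0.1 ] w 0.0222 t 8.15
```

```bash
python3 -m jog '[[-1,0,0.1,0,200],[-2,0,0.2,0,200],[-3.5,0,0.3,0,200],[-5,0,0.3,0,200],[-6.5,0,0.3,0,200],[-8,0,0.3,0,200],[-9.5,0,0.3,0,200],[-10.5,0,0.3,0,200],[-11,0,0.3,0,200],[-11,0,0.3,0,200]]'
python3 - <<'E'
from prof import *
along(.225,-.0008,.0895)
im=robot.capture('top')[:,:,::-1]; cv2.imwrite('pics/top7f.png',im); cv2.imwrite('pics/top7.png',cv2.resize(im[175:270,360:430],None,fx=6.3,fy=6.3,interpolation=cv2.INTER_CUBIC))
im=cv2.cvtColor(im,cv2.COLOR_BGR2GRAY).astype(np.float32)
samp,cross,E,u,v=run('pics/top7f.png')
ss=np.arange(.14,.215,.002)
for z in(.1,.111):
  for l in (-.077,-.07,.0,.07,.077):
    q=proj('top',np.c_[E+ss[:,None]*u+l*v,np.full(len(ss),z)]).astype(np.float32)
    print(z,l,list(zip(np.round(ss*1000).astype(int).tolist(),cv2.remap(im,q[:,0].reshape(1,-1),q[:,1].reshape(1,-1),cv2.INTER_LINEAR)[0].astype(int).tolist())))
E
```

```text
t: 8.98
eef_pos: [0.4816, 0.0252, 0.0896]
tool_rot: [3.14, 0.004, 1.468]
wrist_force: [0.4, 4.6, 0.1]
grip_width: 0.0221
now along,lat mm 219.91 -0.86 F u,v,z [-4.65 -0.08  0.11]
tool d [-5.1  0.1  0.1] spin -0.06 pos [0.4816 0.0252 0.0896] rpy [179.94   0.26  84.09] F [0.39 4.63 0.11] M [ 1.01 -0.14 -0.04] w 0.0221 t 8.98
0.1 -0.077 [(140, 197), (142, 197), (144, 197), (146, 197), (148, 197), (150, 197), (152, 197), (154, 197), (156, 196), (158, 196), (160, 195), (162, 194), (164, 187), (166, 177), (168, 161), (170, 136), (172, 105), (174, 102), (176, 126), (178, 153), (180, 162), (182, 160), (184, 151), (186, 148), (188, 151), (190, 161), (192, 165), (194, 164), (196, 160), (198, 156), (200, 155), (202, 155), (204, 155), (206, 155), (208, 155), (210, 155), (212, 156), (214, 156)]
0.1 -0.07 [(140, 195), (142, 196), (144, 196), (146, 196), (148, 196), (150, 196), (152, 196), (154, 196), (156, 196), (158, 196), (160, 196), (162, 193), (164, 188), (166, 169), (168, 146), (170, 122), (172, 98), (174, 103), (176, 123), (178, 154), (180, 168), (182, 173), (184, 174), (186, 174), (188, 172
[... 3180 characters left out ...]
7), (178, 148), (180, 158), (182, 161), (184, 163), (186, 164), (188, 163), (190, 162), (192, 161), (194, 161), (196, 159), (198, 158), (200, 157), (202, 156), (204, 155), (206, 156), (208, 156), (210, 155), (212, 156), (214, 153)]
0.111 0.077 [(140, 196), (142, 195), (144, 195), (146, 195), (148, 195), (150, 195), (152, 195), (154, 195), (156, 195), (158, 193), (160, 190), (162, 184), (164, 175), (166, 167), (168, 155), (170, 136), (172, 106), (174, 106), (176, 123), (178, 148), (180, 154), (182, 146), (184, 134), (186, 137), (188, 148), (190, 158), (192, 161), (194, 161), (196, 159), (198, 156), (200, 155), (202, 155), (204, 155), (206, 154), (208, 154), (210, 154), (212, 154), (214, 154)]
```

View pics/top7.png

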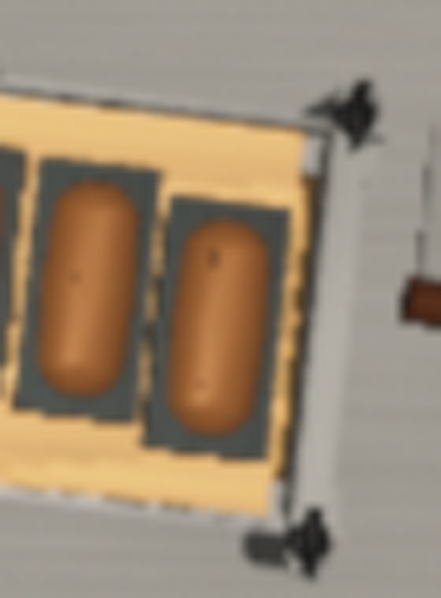

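```bash
python3 -m jog '[[-0.4,0,0,0,200],[-0.8,0,0,0,200],[-1.2,0,0,0,200],[-1.6,0,0,0,200],[-2,0,0,0,200],[-2.4,0,0,0,200],[-2.8,0,0,0,200],[-3.2,0,0,0,200],[-3.6,0,0,0,200],[-4,0,0,0,200]]'
python3 -c "
from h import *
along(.225,-.0008,.0895)"
```

```text
t: 9.87
eef_pos: [0.4812, 0.0212, 0.0896]
tool_rot: [3.14, 0.005, 1.468]
wrist_force: [0.1, 4.4, -0.3]
grip_width: 0.0224
now along,lat mm 223.97 -0.86 F u,v,z [-4.34 -0.38 -0.34]
tool d [-1.   0.1  0.1] spin -0.06 pos [0.4812 0.0212 0.0896] rpy [179.93   0.26  84.09] F [ 0.06  4.36 -0.34] M [ 1.16 -0.11  0.03] w 0.0224 t 9.87
```

```bash
python3 -m jog '[[-0.2,0,0,0,200],[-0.4,0,0,0,200],[-0.6,0,0,0,200],[-0.8,0,0,0,200],[-1,0,0,0,200],[-1.2,0,0,0,200],[-1.4,0,0,0,200],[-1.6,0,0,0,200],[-1.8,0,0,0,200],[-2,0,0,0,200]]'
python3 -c "
from h import *
along(.225,-.0008,.0895)"
```

```text
t: 10.7
eef_pos: [0.481, 0.0192, 0.0896]
tool_rot: [3.14, 0.005, 1.468]
wrist_force: [0.7, 5.0, 1.8]
grip_width: 0.0221
now along,lat mm 226.0 -0.88 F u,v,z [-5.06  0.22  1.77]
tool d [1.  0.1 0.1] spin -0.07 pos [0.481  0.0192 0.0896] rpy [179.94   0.26  84.08] F [0.73 5.01 1.77] M [ 1.14 -0.15  0.03] w 0.0221 t 10.7
```

```bash
python3 -m jog '[[-0.2,0,0,0,200],[-0.4,0,0,0,200],[-0.6,0,0,0,200],[-0.8,0,0,0,200],[-1,0,0,0,200],[-1.1,0,0,0,200],[-1.2,0,0,0,200],[-1.3,0,0,0,200],[-1.4,0,0,0,200],[-1.5,0,0,0,200]]'
python3 -c "
from h import *
along(.228,-.0008,.0895)"
```

```text
t: 11.53
eef_pos: [0.4809, 0.0177, 0.0896]
tool_rot: [3.14, 0.005, 1.468]
wrist_force: [0.4, 5.5, 0.8]
grip_width: 0.0223
now along,lat mm 227.48 -0.85 F u,v,z [-5.46 -0.21  0.82]
tool d [-0.5  0.1  0.1] spin -0.06 pos [0.4809 0.0177 0.0896] rpy [179.93   0.26  84.09] F [0.35 5.46 0.82] M [ 1.1  -0.11 -0.02] w 0.0223 t 11.53
```

```bash
python3 -m jog '[[-0.2,0,0,0,200],[-0.4,0,0,0,200],[-0.6,0,0,0,200],[-0.7,0,0,0,200],[-0.8,0,0,0,200],[-0.9,0,0,0,200],[-1,0,0,0,200],[-1.1,0,0,0,200],[-1.2,0,0,0,200],[-1.2,0,0,0,200]]'
python3 - <<'E'
from h import *
along(.228,-.0008,.0895)
im=robot.capture('top')[:,:,::-1]; cv2.imwrite('pics/top8f.png',im); cv2.imwrite('pics/top8.png',cv2.resize(im[175:270,360:430],None,fx=6.3,fy=6.3,interpolation=cv2.INTER_CUBIC))
E
```

```text
t: 12.37
eef_pos: [0.4808, 0.0174, 0.0896]
tool_rot: [3.14, 0.003, 1.468]
wrist_force: [0.7, 6.1, -0.7]
grip_width: 0.0222
now along,lat mm 227.77 -0.85 F u,v,z [-6.16  0.03 -0.71]
tool d [-0.2  0.1  0.1] spin -0.03 pos [0.4808 0.0174 0.0896] rpy [179.92   0.2   84.12] F [ 0.66  6.13 -0.71] M [ 1.53 -0.23  0.02] w 0.0222 t 12.37
```

View pics/top8.png

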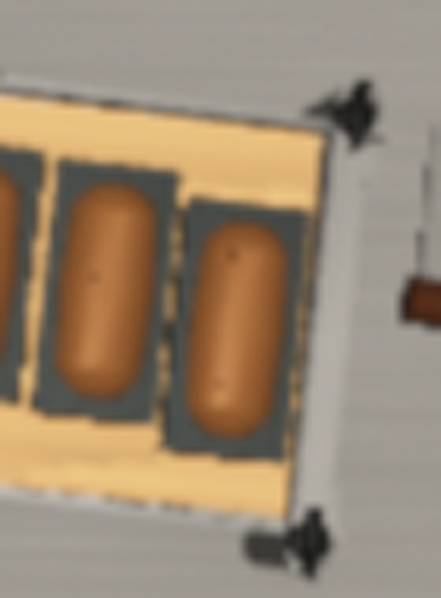

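```bash
python3 -m jog '[[-0.2,0,0,0,200],[-0.4,0,0,0,200],[-0.6,0,0,0,200],[-0.8,0,0,0,200],[-1,0,0,0,200],[-1.2,0,0,0,200],[-1.4,0,0,0,200],[-1.5,0,0,0,200],[-1.5,0,0,0,200],[-1.5,0,0,0,200]]'
python3 - <<'E'
from h import *
along(.228,-.0008,.0895)
E
```

```text
t: 13.25
eef_pos: [0.4809, 0.0173, 0.0896]
tool_rot: [3.14, 0.002, 1.469]
wrist_force: [1.1, 6.9, 0.0]
grip_width: 0.0226
now along,lat mm 227.89 -0.82 F u,v,z [-7.01  0.35  0.03]
tool d [-0.1  0.   0.1] spin -0.0 pos [0.4809 0.0173 0.0896] rpy [1.7991e+02 1.0000e-01 8.4150e+01] F [1.07 6.93 0.03] M [ 1.84 -0.34 -0.03] w 0.0226 t 13.25
```

It's against the stop: I commanded 2.7 mm and it moved about 0.4 mm, with the push force rising from 5 to 7 N. Next I open the fingers and go straight up.

```bash
python3 -m jog '[[0,0,0,0,195],[0,0,0,0,185],[0,0,0,0,175],[0,0,0,0,165],[0,0,0,0,155],[0,0,0,0,145],[0,0,0,0,138],[0,0,0,0,132],[0,0,0,0,130],[0,0,0,0,130]]'
python3 - <<'E'
from h import *
along(.228,-.0008,.0895)
im=robot.capture('top')[:,:,::-1]; cv2.imwrite('pics/top9f.png',im); cv2.imwrite('pics/top9.png',cv2.resize(im[165:270,290:430],None,fx=5.6,fy=5.6,interpolation=cv2.INTER_CUBIC))
E
```

```text
t: 14.08
eef_pos: [0.4808, 0.0172, 0.0896]
tool_rot: [3.14, 0.002, 1.469]
wrist_force: [0.3, 0.5, 0.7]
grip_width: 0.042
now along,lat mm 227.98 -0.82 F u,v,z [-0.56  0.2   0.72]
tool d [-0.   0.   0.1] spin -0.0 pos [0.4808 0.0172 0.0896] rpy [1.7991e+02 1.1000e-01 8.4150e+01] F [0.26 0.53 0.72] M [-0.04  0.05 -0.02] w 0.042 t 14.08
```

View pics/top9.png

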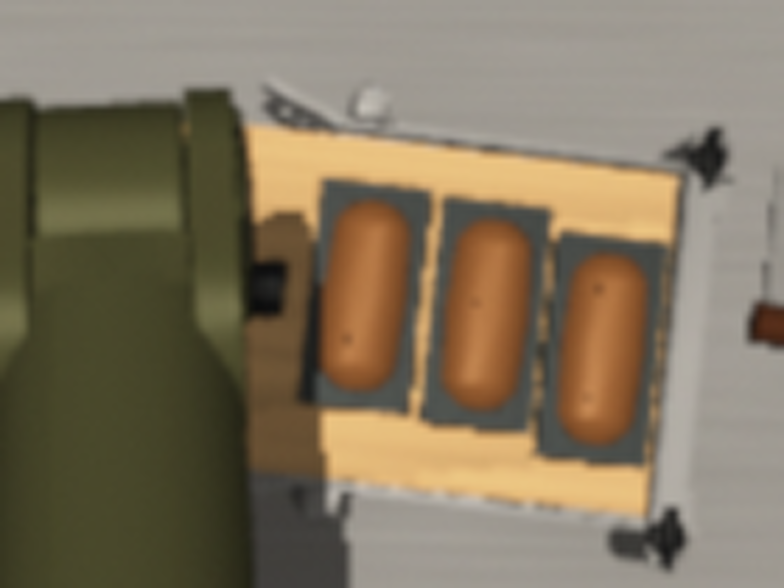

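```bash
python3 -m jog '[[0,0,-4,0,130],[0,0,-10,0,130],[0,0,-18,0,130],[0,0,-28,0,130],[0,0,-40,0,130],[0,0,-54,0,130],[0,0,-70,0,130],[0,0,-85,0,130],[0,0,-95,0,130],[0,0,-100,0,130]]'
python3 -m jog '[[15,0,-5,0,130],[35,0,-10,0,130],[60,0,-15,0,130],[90,0,-20,0,130],[120,0,-25,0,130],[150,0,-30,0,130],[180,0,-30,0,130],[205,0,-30,0,130],[220,0,-30,0,130],[220,0,-30,0,130]]'
python3 - <<'E'
from prof import *
s=robot.state(); print(s['eef_pos'],s['t'],s['wrist_force'])
im=robot.capture('top')[:,:,::-1]; cv2.imwrite('pics/topAf.png',im); cv2.imwrite('pics/topA.png',cv2.resize(im[160:270,190:430],None,fx=3.3,fy=3.3,interpolation=cv2.INTER_CUBIC))
i2=robot.capture('side')[:,:,::-1]; cv2.imwrite('pics/sideA.png',i2)
g=cv2.cvtColor(im,cv2.COLOR_BGR2GRAY).astype(np.float32)
samp,cross,E,u,v=run('pics/topAf.png')
ss=np.arange(.16,.19,.002)
for l in (-.07,.07,.077):
    q=proj('top',np.c_[E+ss[:,None]*u+l*v,np.full(len(ss),.1)]).astype(np.float32)
    print(l,list(zip(np.round(ss*1000).astype(int).tolist(),cv2.remap(g,q[:,0].reshape(1,-1),q[:,1].reshape(1,-1),cv2.INTER_LINEAR)[0].astype(int).tolist())))
cross(np.arange(-.08,.16,.02),.097,[(.07,.1),(-.1,-.07)])
E
```

```text
t: 14.97
eef_pos: [0.4817, 0.0175, 0.192]
tool_rot: [3.137, 0.001, 1.469]
wrist_force: [-0.5, 0.1, 0.4]
grip_width: 0.0415
t: 15.8
eef_pos: [0.503, 0.2404, 0.2212]
tool_rot: [3.138, 0.0, 1.474]
wrist_force: [-0.9, -0.8, 0.5]
grip_width: 0.0421
[0.50304881 0.24038272 0.22117751] 15.8 [-0.93990239 -0.8205604   0.48381563]
-0.07 [(160, 203), (162, 203), (164, 204), (166, 204), (168, 202), (170, 192), (172, 165), (174, 142), (176, 142), (178, 163), (180, 176), (182, 181), (184, 182), (186, 182), (188, 181)]
0.07 [(160, 196), (162, 196), (164, 196), (166, 196), (168, 194), (170, 189), (172, 160), (174, 124), (176, 104), (178, 133), (180, 155), (182, 167), (184, 169), (186, 171), (188, 172)]
0.077 [(160, 202), (162, 201), (164, 201), (166, 201), (168, 200), (170, 189), (172, 166), (174, 124), (176, 114), (178, 130), (180, 154), (182, 163), (184, 162), (186, 154), (188, 158)]
-80 [np.float64(85.8), (118, 18), np.float64(-85.7), (18, 111)]
-60 [np.float64(86.3), (112, 20), np.float64(-86.2), (17, 112)]
-39 [np.float64(86.3), (112, 18), np.float64(-85.7), (17, 112)]
-19 [np.float64(87.8), (111, 18), np.float64(-85.7), (19, 111)]
0 [np.float64(87.3), (111, 18), np.float64(-84.7), (22, 111)]
20 [np.float64(87.8), (111, 18), np.float64(-85.2), (17, 113)]
40 [np.float64(87.3), (111, 20), np.float64(-85.2), (20, 114)]
60 [np.float64(87.3), (111, 20), np.float64(-85.2), (20, 116)]
80 [np.float64(87.3), (112, 20), np.float64(-85.2), (19, 115)]
100 [np.float64(86.8), (113, 20), np.float64(-85.2), (20, 112)]
120 [np.float64(87.3), (112, 20), np.float64(-85.2), (19, 110)]
140 [np.float64(87.8), (114, 20), np.float64(-85.2), (20, 110)]
```

View pics/topA.png

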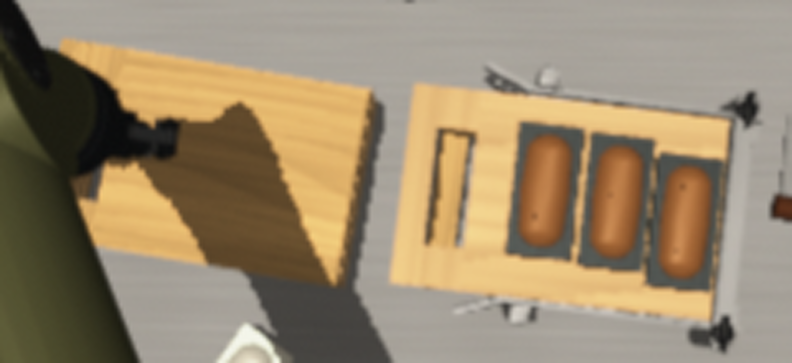

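View pics/sideA.png

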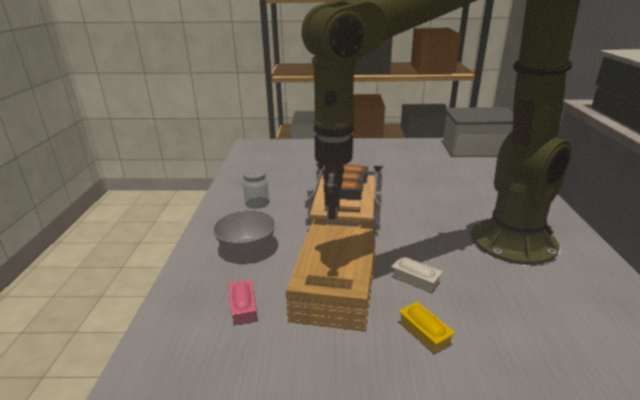

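```bash
python3 - <<'E'
from prof import *
samp,cross,E,u,v=run('pics/topAf.png')
ss=np.arange(.164,.184,.002)
for f in('top8f','top9f','topAf'):
  g=cv2.cvtColor(cv2.imread(f'pics/{f}.png'),cv2.COLOR_BGR2GRAY).astype(np.float32)
  for l in (-.065,.07):
    q=proj('top',np.c_[E+ss[:,None]*u+l*v,np.full(len(ss),.1)]).astype(np.float32)
    print(f,l,cv2.remap(g,q[:,0].reshape(1,-1),q[:,1].reshape(1,-1),cv2.INTER_LINEAR)[0].astype(int))
a=cv2.imread('pics/top0.png');b=cv2.imread('pics/topAf.png')
for nm,im in(('0',a),('A',b)):  # stack front edge: top of boards
  g=cv2.cvtColor(im,cv2.COLOR_BGR2GRAY).astype(float); print(nm,[int(x) for x in g[200,294:312]],[int(x) for x in g[235,290:306]])
E
```

```text
top8f -0.065 [191 188 184 173 155 129 137 153 169 172]
top8f 0.07 [187 188 186 180 152 117  98 125 146 158]
top9f -0.065 [191 187 183 173 155 129 136 153 169 172]
top9f 0.07 [187 187 186 181 152 117  98 125 146 158]
topAf -0.065 [199 195 192 182 163 137 144 161 179 181]
topAf 0.07 [196 196 194 189 160 124 104 133 155 167]
0 [74, 77, 101, 151, 180, 139, 81, 73, 70, 64, 65, 88, 126, 148, 151, 151, 151, 151] [80, 127, 157, 118, 72, 66, 66, 62, 65, 87, 126, 148, 149, 149, 150, 151]
A [186, 186, 187, 186, 181, 153, 98, 83, 79, 71, 73, 97, 139, 163, 166, 165, 165, 165] [201, 200, 192, 165, 109, 76, 72, 69, 76, 119, 160, 164, 164, 165, 165, 165]
```

The board did not move on release, and the stack's front edge is where it was at the start. I'm handing in.

```bash
python3 -c "
from rig import robot
robot.hand_in(); print(robot.state()['t'])"
```

```text
the job is handed in; nothing more can be done
the job is handed in; nothing more can be done
```

The top board is home in the upper runners against the stop bar, let go, with all three tins standing on it. I handed the job in at about 16 s of the 61 s allowed; no verdict is reported.

**What I did:** I gripped the handle strip without reaching the board below and slid the board off the stack at about 4–5 N. On the way I turned it roughly 2.5° to line up with the runners. Once it was clear of the stack I lowered it about 3 mm onto the ledges. I then pushed it slowly to the stop, where it halted with the wrist force at about 7 N, and I opened the fingers and backed off.

**Last checks:**
- **At the stop:** the top camera shows the leading edge against the stop bar, unchanged by the release. The wrist force was about 0 after letting go.
- **Alignment:** the board lies parallel to the guides, about 1 mm off my estimated centre line. That estimate is only good to about 1 mm. I had no direct reading of its final height; I judged it seated from the near-zero vertical force.
- **Stack:** its front edge is within about a pixel (roughly 3 mm) of its starting picture. I could not measure the three loose boards one by one.
- **Bowl, jar and scraper:** the bowl and jar look unmoved in the side picture and the scraper in the top one. I did not measure them.

No check failed.

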